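Push the phone tray home, shut the inspection box and press start

ROBOT

A 6-joint arm with a two-finger parallel gripper is mounted at the origin on the work surface. World frame = base frame: x ahead of the robot, y to its left, z up, the work surface at z = 0. Lengths are in m, angles in degrees, forces in N, time in s.
With the tool pointing down it reaches from about 0.4 to 0.925 m from the base axis. Payload 3.4 kg.
Tool frame: the origin (TCP) lies between the finger pads; the fingertips stand 14 mm ahead of it and the grasp point (between the pads) lies 5 mm behind it; z points along the fingers, y is the line along which they close (so a half turn about z gives the same grasp; the last joint's range is limited). The gripper opens to 85 mm and grips with 20 to 120 N. Pads are 22 mm wide; open, the fingers measure 114 mm over their backs; the gripper's body (76 mm by 85 mm) begins 54 mm behind the grasp point. The pads swing forward as they close: fully open they stand 13 mm farther back than shut.
Start: joints at [-4.211, 17.578, 86.31, -0, 76.112, -4.211], TCP at [0.575, -0, 0.245] pointing down, gripper open.
Joint ranges: [-179.03, 179.03], [-60, 130.46], [8.19, 133.38], [-81.62, 261.62], [5.75, 156.47], [-153.77, 153.77]. Speed limits (degrees/s): [147.25, 147.25, 180, 180, 180, 180].

INTERFACE

Orientations are given as [roll, pitch, yaw] about the fixed x, y, z axes, in that order (R = Rz(yaw) Ry(pitch) Rx(roll)).
In Python, from plant import manip, camera, camera_params, close_job gives the robot as it stands.
- The arm moves only by the shell command python3 -m pendant 'ROWS'. ROWS is JSON, a list that holds one entry, the list of rows, each a list of 7 numbers: the closure, from 0 (fully open) to 1 (shut), then the shift along the tool's x, y, z in cm, then the turn, a rotation vector about the tool's x, y, z in degrees. A call has 1 to 12 rows; each row shifts and turns the commanded pose from where the row before left it, along the tool's axes as they then stand; what a row does not reach is not made up. A row lasts 1/8 s, in which the tool goes at most 62.5 mm and 10.7 degrees, less where a joint would pass 70% of its speed; a pose out of reach is approached as far as the arm can. A call with a gripper value outside its range is refused whole. The fingers move at their own pace and stop on an object; the grip force is fixed at half the most. Time passes only in rows, so rows that do not move let the fingers close. It gives the time, the measured TCP pose, the force, the opening and the grip force at its end, in the units of the state.
- manip.observe(): the state, without advancing time (a new reading comes with each control period).
- camera(name): name is "scene" or "side" or "wrist"; returns the picture (480x640x3 uint8, blue, green, red); there is no depth.
- camera_params(name): a dict with "K" (3x3 intrinsics, pixels), "rvec" (rotation vector, rad) and "tvec" (3), from world to camera coordinates, as OpenCV has them. Camera axes: x right, y down, z forward; pixel columns grow to the right and rows downward; lengths in m; the calibration is good to about 2 mm. A picture is of the moment at which its call begins: read the wrist's pose just before it. camera_params takes no time and is no camera call; for the wrist camera it gives the pose at the moment of the call.
- close_job(): hands the job in; it is judged then, once.
The state is a dict: "time_s": time; "joint_pos": joint angles; "qd": joint speeds; "tau": joint torques, N m; "eef_pos": TCP position; "tool_rot": TCP orientation; "contact_force": force on the tool from outside, world axes, zero at the start; "torque": the same for the moment, N m; "gripper_width": finger opening in m; "gripper_force": force on a finger pad.
Only numpy, scipy, OpenCV 4.12 (cv2) and the standard library are available. Lean on these libraries where they do the work, as an engineer would, in place of code of your own. Each camera call takes 0.05 s, during which the arm holds its last target. There are 200 camera calls.

TASK

Push the tray, with the phone lying on it, fully home into the inspection box, and only then push the lid down by its white frame until it is fully shut, keeping off the clear window; last, press the round start button beside it all the way down. Use just the fingertips, gently: do not slam the tray or the lid or press hard on them once they are home, do not touch or lift the phone on the tray, and leave the other things on the bench where they are. Let the button come up again and finish clear of everything.

Things in the scene. Friction and masses are not known exactly. Their poses are not given: they have to be found in the camera images.
- station: White box fixed to the bench, turned up to 0.4 rad. Open-topped, open-fronted chamber, x -75 to +75 mm, 190 mm wide (y), side walls 66 mm high; behind it a closed housing, x 75 to 135 mm, 190 mm wide, 66 mm high. Origin: centre of the chamber's underside, on the bench. On its left a pod (button). -x is its front, where the tray sticks out towards the robot, y its left, z up.
- tray (a joint): How far the grey tray is out, in m: 0 = fully home against a firm stop (front panel flush with the ends of the chamber's walls), grows as it comes out to the box's -x; 0.075 to 0.115 at the start, at most 0.13. Slides level with some 2 N of friction, stays where it is left. No handle.
- tray_front (a point): Middle of the outer face of the tray's front panel, an upright plain grey panel 190 mm wide (y) and 8 mm thick, from 8 to 60 mm above the bench; this point is at 34 mm. It moves with the tray; axes as the box's: push along +x. At home it is at x = -75 mm in the box's frame.
- tray_bed (a point): Middle of the tray's floor (upper face, 12 mm above the bench), on which the phone lies; behind the front panel the tray is 130 mm deep (x) and 166 mm wide, with 12 mm high rims. It moves with the tray.
- lid (a joint): Lid angle in rad: 0 = fully shut, level, against a firm stop; pi/2 = upright; 1.0 to 1.35 at the start (standing up, leaning towards the robot). A stiff hinge (0.2 N m of friction) holds it wherever it is left; a few newtons near the free edge push it down.
- lid_hinge (a point): Middle of the lid's hinge line, fixed to the box at x = +70 mm, z = 70 mm in the box's frame; the line runs along the box's y. The axes are the box's.
- lid_edge (a point): Middle of the lid's free edge, on its outer face (top when shut; facing up and away while open). Lid: plate 150 mm from hinge line to free edge, 190 mm wide, 8 mm thick, white frame (a band 40 mm wide along the free edge, 20 mm elsewhere) round a clear window, no handle; hinge line at mid thickness. Shut, its outer face is 74 mm above the bench, its edge over the tray's front. Moves with the lid.
- lid_window (a point): Middle of the outer face of the clear pane in the lid: 90 mm (from 20 to 110 mm from the hinge line) by 150 mm wide, 3 mm thick, set 2.5 mm below the frame's faces; to be kept free of fingermarks. It moves with the lid.
- button (a joint): How far the start button is down, in m: 0 = up, 0.006 = fully down against a firm stop; it springs back (0.5 N to start, 5 N fully down). It sits on the control pod on the box's left side: a white block 50 mm high, x -60 to +30 mm, y 95 to 155 mm in the box's frame.
- button_top (a point): Middle of the button's top: a grey round button 28 mm across, standing 8 mm above the pod's top, at x = -15 mm, y = +125 mm, z = 58 mm in the box's frame when up. Moves with the button; z up.
- phone: Black phone with a glossy grey screen lying flat on the tray, screen up: 146 mm along its y (across the tray), 71 mm along its x, 8 mm thick, 180 g. Origin: centre of its underside. Not to be touched.
- spare_phone: Bystander: a like phone, 71 x 146 x 8 mm, lying on a thin blue mat beside the box. Origin: centre of its underside.
- bottle: Bystander: white upright bottle, 60 mm across, 150 mm high, beside the box. Origin: centre of its underside.
- jar: Bystander: small white jar, 52 mm across, 75 mm high, beside the box. Origin: centre of its underside.
- driver: Bystander: screwdriver 150 mm long lying on the bench along its x, beside the work. Origin: under its middle.

How it is judged (in metres and radians):
On the way, in this order (a step that is already met when the one before it is completed fails the run):
1. the tray is pushed fully home while the lid still stands open (value of joint tray below 0.005 m and value of joint lid above 0.5 rad), for 0.1 s.
2. the lid is pushed fully shut over the tray (value of joint lid below 0.04 rad and value of joint tray below 0.005 m), for 0.1 s.
3. the start button is pressed down (4 mm or more of its 6) with the lid shut (all of step 2 and value of joint button above 0.004 m), for 0.05 s.
At the end, for the whole second after the job is handed in: The tray is within 5 mm of fully home, the lid within 0.04 rad of shut, the button up again (within 2 mm), and the phone lies flat and still on the tray's floor, within 60 mm of its middle (all of step 2 and value of joint button below 0.002 m and z of phone in the frame of tray_bed between -0.004 and 0.008 m and horizontal distance between phone and tray_bed below 0.06 m and angle between phone's own z axis and vertical below 0.1 rad and linear speed of phone below 0.02 m/s); the robot touches nothing.
It fails at once if the phone on the tray or the lid's clear window is touched by the robot (contact force between any of the fingers, the arm and phone above 0.5 N or contact force between any of the fingers, the arm and lid_window above 0.5 N).
It fails at once if the phone is lifted off or tipped on the tray (raised 20 mm or tilted 0.2 rad) (z of phone in the frame of tray_bed above 0.02 m or angle between phone's own z axis and vertical above 0.2 rad).
It fails at once if the tray (faster than 0.5 m/s) or the lid (faster than 3 rad/s) is slammed (velocity of joint tray below -0.5 m/s or velocity of joint lid below -3 rad/s).
It fails at once if the fingers press on the box, its tray or its lid with over 60 N (contact force between the fingers and station above 60 N).
It fails at once if a bystander (spare phone, bottle, jar or screwdriver) is moved by more than 20 mm or tipped ((distance of spare_phone from where it was at the start of the episode above 0.02 m or angle between spare_phone's own z axis and vertical above 0.3 rad) or (distance of bottle from where it was at the start of the episode above 0.02 m or angle between bottle's own z axis and vertical above 0.3 rad) or (distance of jar from where it was at the start of the episode above 0.02 m or angle between jar's own z axis and vertical above 0.3 rad) or distance of driver from where it was at the start of the episode above 0.02 m).
It also fails if it takes over 61 s, if anything falls off the work surface, if the arm or the gripper's body presses on something with over 40 N, if the wrist force passes 120 N, or if a joint passes its speed limit or range.

## Working session

There is one attempt and no reset: what is moved stays moved. The work goes in short steps, Python scripts to look and compute and a shell command to move; the robot and the scene stay as the last step left them, time stands still between calls to the robot, and variables do not carry over. Pictures are saved under pics/ and viewed, at most 10 in all, crops included, and the job is handed in when it is done.

```bash
mkdir -p pics; python3 - <<'E'
from plant import manip,camera,camera_params
import cv2,numpy as np
for n in("scene","side"):
    im=camera(n);cv2.imwrite(f"pics/{n}0.png",im)
    p=camera_params(n);R=cv2.Rodrigues(np.array(p["rvec"]))[0];print(n,np.round(p["K"],1).tolist(),np.round(-R.T@np.array(p["tvec"]).ravel(),3),np.round(R[2],2))
print(manip.observe())
E
```

```text
scene [[438.9, 0.0, 324.0], [0.0, 438.9, 240.6], [0.0, 0.0, 1.0]] [1.041 0.217 0.805] [-0.53 -0.17 -0.83]
side [[554.0, 0.0, 320.2], [0.0, 554.0, 245.7], [0.0, 0.0, 1.0]] [0.229 0.841 0.741] [ 0.32 -0.71 -0.63]
{'time_s': 0.1, 'joint_pos': array([-4.21202774e+00,  1.76202768e+01,  8.63746205e+01,  1.95084537e-03,
        7.61118879e+01, -4.21091686e+00]), 'qd': array([-0.07731813, -0.10675675, -0.15526695,  0.02010248, -0.01183723,
       -0.12724952]), 'tau': array([ 4.70438190e-04, -4.58528459e+01, -2.52607870e+01, -1.75910814e-04,
        5.54533050e-03,  5.92343241e-08]), 'eef_pos': array([5.74413319e-01, 2.26136127e-05, 2.44461862e-01]), 'tool_rot': array([-1.79893642e+02, -9.72886663e-03,  8.99984101e+01]), 'contact_force': array([ 0.54423081,  0.40977263, -0.70498504]), 'torque': array([0.0024778 , 0.0173022 , 0.00324663]), 'gripper_force': 0.0, 'gripper_width': 0.08534175348387382}
```

View pics/scene0.png

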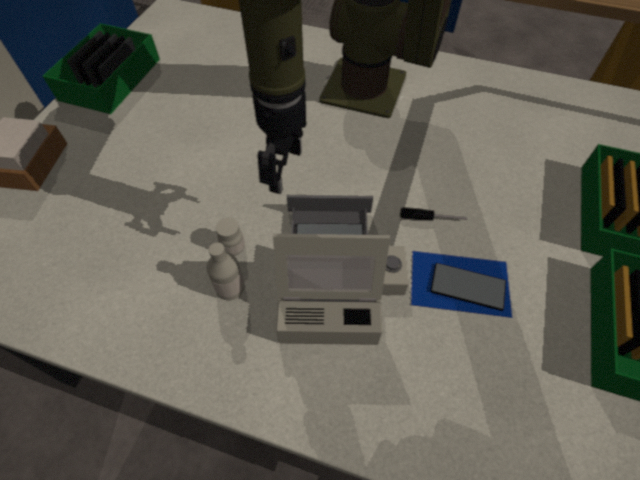

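View pics/side0.png

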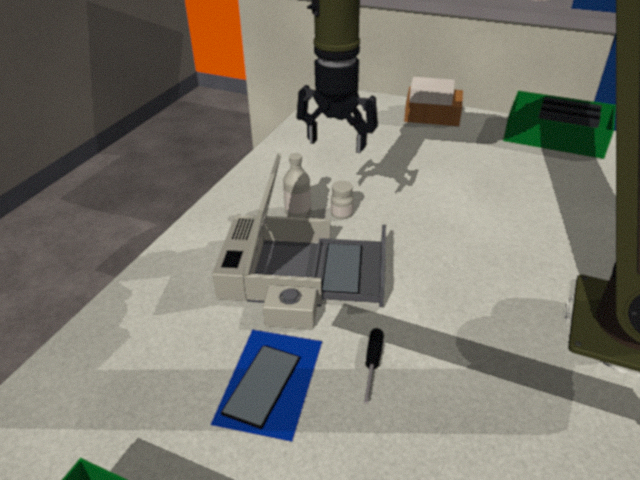

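```bash
python3 - <<'E'
import cv2
a=cv2.imread("pics/scene0.png")[180:350,265:425];b=cv2.imread("pics/side0.png")[145:335,205:405]
f=lambda x,s:cv2.convertScaleAbs(cv2.resize(x,None,fx=s,fy=s,interpolation=cv2.INTER_CUBIC),alpha=1.5)
cv2.imwrite("pics/sceneC.png",f(a,3.5));cv2.imwrite("pics/sideC.png",f(b,3))
E
```

```text
(no output)
```

View pics/sceneC.png

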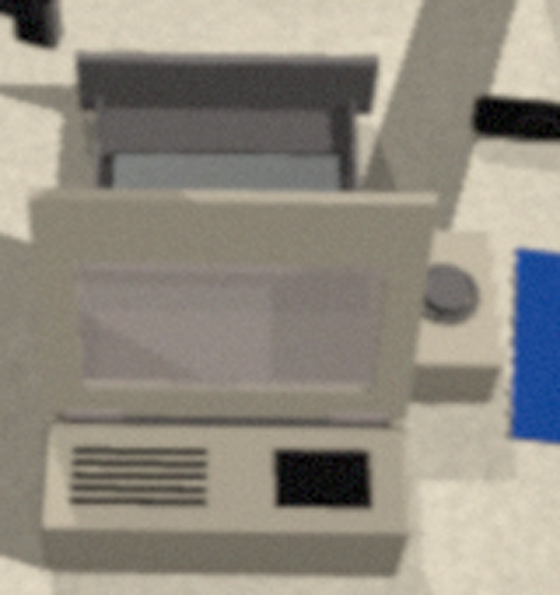

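View pics/sideC.png

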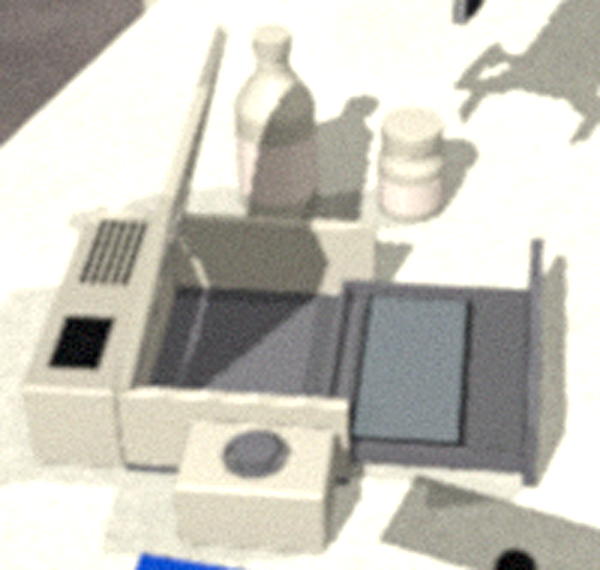

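```bash
cat > h.py <<'E'
import numpy as np,cv2
from plant import camera_params
def ray(n,uv):
    p=camera_params(n);R=cv2.Rodrigues(np.array(p["rvec"],float))[0];t=np.array(p["tvec"],float).ravel()
    return -R.T@t,R.T@np.linalg.inv(np.array(p["K"]))@np.r_[uv,1]
def pl(n,uv,z):
    o,d=ray(n,uv);return o+d*(z-o[2])/d[2]
E
python3 - <<'E'
from h import *
S=lambda u,v:(265+u/3.5,180+v/3.5)
D=lambda u,v:(205+u/3,145+v/3)
P={}
for k,uv,z in[("hbR",(43,529),.066),("hbL",(405,533),.066),("hfR",(50,424),.066),("hfL",(403,428),.066),("bbR",(47,571),0),("bbL",(402,575),0),("pR",(78,54),.06),("pL",(377,57),.06),("btn",(449,291),.058)]:
    P[k]=pl("scene",S(*uv),z);print(k,P[k].round(4))
for k,uv,z in[("btn",(256,452),.058),("hbL",(25,392),.066),("hfL",(115,395),.066),("wallL",(349,400),.066),("wallR",(376,222),.066),("pR",(541,240),.06),("pL",(532,468),.06),("phone1",(357,437),.02),("phone2",(467,297),.02)]:print("side",k,pl("side",D(*uv),z).round(4))
d=P["hbL"]-P["hbR"];yaw=np.arctan2(-d[0],d[1]);d2=P["pL"]-P["pR"];print("yaw",yaw,np.arctan2(-d2[0],d2[1]),np.linalg.norm(d),np.linalg.norm(d2))
ex=np.array([np.cos(yaw),np.sin(yaw),0]);ey=np.array([-ex[1],ex[0],0])
o=(P["hbL"]+P["hbR"])/2-.135*ex;o[2]=0
print("origin",o,"button pred",o-.015*ex+.125*ey,"btn box",(P["btn"]-o)@ex,(P["btn"]-o)@ey)
print("tray",-.075-((P["pL"]+P["pR"])/2-o)@ex, [ (P[k]-o)@ey for k in("pL","pR","hbL","hbR")])
for uv,s in(((32,195),-.095),((437,197),.095),((235,196),0)):
    c,r=ray("scene",S(*uv));t=(s-(c-o)@ey)/(r@ey) if s else (0-(c-o)@ey)/(r@ey)
    q=c+t*r-o;print("lid",s,(q@ex).round(4),q[2].round(4),np.hypot(q@ex-.07,q[2]-.07),np.arctan2(q[2]-.07,.07-q@ex))
E
```

```text
hbR [0.784  0.0525 0.066 ]
hbL [0.7277 0.2273 0.066 ]
hfR [0.7284 0.0344 0.066 ]
hfL [0.6712 0.2119 0.066 ]
bbR [0.7828 0.0488 0.    ]
bbL [0.7236 0.2326 0.    ]
pR [ 0.4843 -0.0436  0.06  ]
pL [0.4265 0.1337 0.06  ]
btn [0.5764 0.2155 0.058 ]
side btn [0.5709 0.2183 0.058 ]
side hbL [0.7198 0.2333 0.066 ]
side hfL [0.6677 0.2144 0.066 ]
side wallL [0.535  0.1632 0.066 ]
side wallR [ 0.5908 -0.0107  0.066 ]
side pR [ 0.4819 -0.0425  0.06  ]
side pL [0.4164 0.1696 0.06  ]
side phone1 [0.5373 0.1467 0.02  ]
side phone2 [ 0.5229 -0.0119  0.02  ]
yaw 0.31188591259496246 0.3149377023416635 0.18365987245904156 0.1865092372191926
origin [0.62738168 0.09846879 0.        ] button pred [0.57474857 0.21283555 0.        ] btn box -0.012632364914531447 0.12707353301545699
tray 0.10507380941580684 [np.float64(0.09518043757244864), np.float64(-0.09132793112792664), np.float64(0.09182993622952078), np.float64(-0.09182993622952078)]
lid -0.095 0.0165 0.193 0.1341049006657735 1.1606442057895285
lid 0.095 0.0327 0.2193 0.15389750265114396 1.3261591781439455
lid 0 0.0789 0.2863 0.21648929650743565 1.611787263511817
```

```bash
python3 -m pendant '[[[1,0,0,0,0,0,10.3],[1,0,0,0,0,0,10.3],[1,0,0,0,0,0,10.3],[1,0,0,0,0,0,10.3],[1,0,0,0,0,0,10.3],[1,0,0,0,0,0,10.3],[1,0,0,0,0,0,10.3],[1,-4.5,-2.7,0,0,0,0],[1,-4.5,-2.7,0,0,0,0],[1,-4.2,-2.6,0,0,0,0],[1,0,0,0,0,0,0]]]'
```

```text
time_s: 1.48
eef_pos: [0.4199, 0.0362, 0.2446]
tool_rot: [-179.9, 0.2, 18.0]
contact_force: [-0.4, -0.3, -0.5]
gripper_width: -0.0
gripper_force: 0.0
```

```bash
python3 -m pendant '[[[1,0,0,5,0,0,0],[1,0,0,5,0,0,0],[1,0,0,5,0,0,0],[1,0,0,4.5,0,0,0],[1,0,0,0,0,0,0]]]'; python3 - <<'E'
from plant import *
import cv2,numpy as np
f=lambda x:cv2.convertScaleAbs(x,alpha=1.4)
a=camera("side")[100:400,150:550];b=camera("scene")[130:430,180:480]
cv2.imwrite("pics/v1.png",f(np.hstack([a,b])))
E
```

```text
time_s: 2.1
eef_pos: [0.4231, 0.0353, 0.0476]
tool_rot: [-179.9, 0.4, 17.9]
contact_force: [0.0, -0.7, 0.0]
gripper_width: -0.0002
gripper_force: 0.0
```

View pics/v1.png

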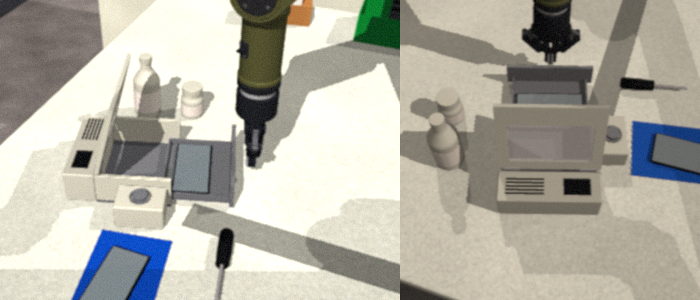

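The fingers stand in front of the panel, centred (v1, about pixel 250,155), with the phone clear of them. I push gently now.

```bash
python3 -m pendant '[[[1,0.8,0,0,0,0,0],[1,0.8,0,0,0,0,0],[1,0.8,0,0,0,0,0],[1,0.8,0,0,0,0,0],[1,1,0,0,0,0,0],[1,1,0,0,0,0,0],[1,1,0,0,0,0,0],[1,1,0,0,0,0,0],[1,1,0,0,0,0,0],[1,1,0,0,0,0,0],[1,0.8,0,0,0,0,0],[1,0,0,0,0,0,0]]]'
```

```text
time_s: 3.7
eef_pos: [0.5216, 0.0667, 0.0503]
tool_rot: [180.0, -0.1, 17.9]
contact_force: [-0.4, -0.2, 0.3]
gripper_width: 0.0001
gripper_force: 0.0
```

```bash
python3 -m pendant '[[[1,0.6,0,0,0,0,0],[1,0.5,0,0,0,0,0],[1,0.3,0,0,0,0,0],[1,0.2,0,0,0,0,0]]]';python3 -m pendant '[[[1,0.2,0,0,0,0,0],[1,0,0,0,0,0,0]]]';python3 -m pendant '[[[1,0.2,0,0,0,0,0],[1,0,0,0,0,0,0]]]'
```

```text
time_s: 4.2
eef_pos: [0.5351, 0.0712, 0.0502]
tool_rot: [-180.0, 0.0, 17.9]
contact_force: [-2.6, -0.5, 0.3]
gripper_width: -0.0001
gripper_force: 1.1
time_s: 4.45
eef_pos: [0.5373, 0.0719, 0.0503]
tool_rot: [-180.0, -0.0, 17.9]
contact_force: [-1.0, 0.4, -0.4]
gripper_width: 0.0001
gripper_force: 0.6
time_s: 4.7
eef_pos: [0.5391, 0.0725, 0.0503]
tool_rot: [-180.0, -0.0, 17.9]
contact_force: [-1.3, -0.0, -1.0]
gripper_width: 0.0001
gripper_force: 0.7
```

Still about 2 N (sliding friction), so I push on in small steps to the stop.

```bash
for i in 1 2; do python3 -m pendant '[[[1,0.15,0,0,0,0,0],[1,0,0,0,0,0,0]]]'|grep -E "pos|contact";done; python3 -m pendant '[[[1,0.15,0,0,0,0,0],[1,0,0,0,0,0,0]]]'|grep -E "pos|contact"
```

```text
eef_pos: [0.5406, 0.0729, 0.0503]
contact_force: [-1.4, 0.3, -1.6]
eef_pos: [0.542, 0.0734, 0.0503]
contact_force: [-1.4, 0.6, -1.4]
eef_pos: [0.5435, 0.0739, 0.0503]
contact_force: [-1.8, -0.6, 0.1]
```

```bash
python3 -m pendant '[[[1,0.2,0,0,0,0,0],[1,0,0,0,0,0,0]]]'|grep -E "pos|contact"; python3 -m pendant '[[[1,0.15,0,0,0,0,0],[1,0,0,0,0,0,0]]]'|grep -E "pos|contact"; python3 - <<'E'
from plant import *
import cv2,numpy as np
a=camera("side")[180:340,200:400]
cv2.imwrite("pics/v2.png",cv2.convertScaleAbs(cv2.resize(a,None,fx=3.5,fy=3.5,interpolation=cv2.INTER_CUBIC),alpha=1.3))
E
```

```text
eef_pos: [0.5448, 0.0743, 0.0503]
contact_force: [-4.0, -1.2, 0.8]
eef_pos: [0.5448, 0.0743, 0.0503]
contact_force: [-5.2, -2.6, 3.8]
```

View pics/v2.png

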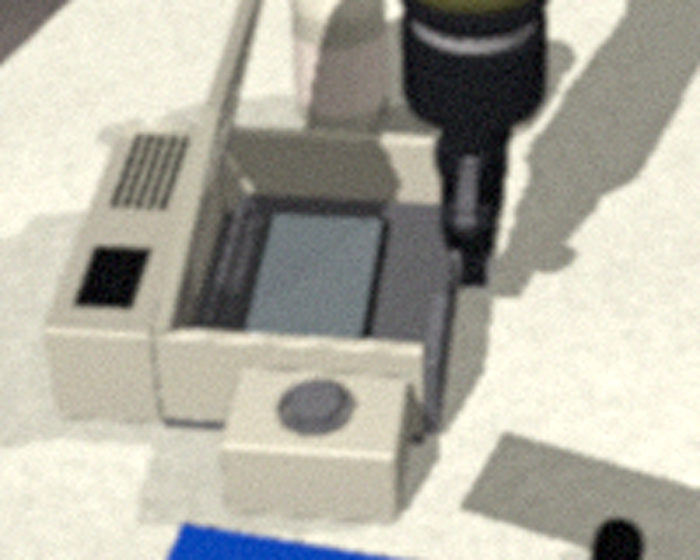

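```bash
python3 -m pendant '[[[1,0.3,0,0,0,0,0],[1,0,0,0,0,0,0]]]'|grep -E "pos|contact";  python3 -m pendant '[[[1,-1,0,0,0,0,0],[1,-2,0,0,0,0,0],[1,-3,0,0,0,0,0],[1,-3,0,0,0,0,0],[1,-2,0,-6,0,0,0],[1,0,0,-6,0,0,0],[1,0,0,-6,0,0,0],[1,0,0,-6,0,0,0],[1,0,0,0,0,0,0]]]'
```

```text
eef_pos: [0.5449, 0.0744, 0.0503]
contact_force: [-11.5, -5.9, 10.1]
time_s: 7.38
eef_pos: [0.4498, 0.0423, 0.2956]
tool_rot: [179.7, -0.9, 17.9]
contact_force: [0.5, 0.1, -0.8]
gripper_width: 0.0004
gripper_force: 0.0
```

```bash
cat >> h.py <<'E'
yaw=.313;ex=np.array([np.cos(yaw),np.sin(yaw),0]);ey=np.array([-ex[1],ex[0],0]);ez=np.array([0,0,1.])
B=np.array([ex,ey,ez]);O=np.array([.624,.100,0])
def box(p):return B@(np.asarray(p)-O)
E
python3 - <<'E'
from h import *
from plant import manip
from scipy.optimize import brentq
S=lambda u,v:(265+u/3.5,180+v/3.5)
c,a=ray("scene",S(32,193));_,b=ray("scene",S(437,195));n=B@np.cross(a,b);c=box(c);n/=np.linalg.norm(n)
f=lambda t:n@(np.array([.07-.15*np.cos(t)+.004*np.sin(t),0,.07+.15*np.sin(t)+.004*np.cos(t)])-c)
ts=np.linspace(.8,1.6,17);print([(round(t,2),round(f(t)*1e3,1)) for t in ts])
c,r=ray("side",(205+224/3,145+28/3));c=box(c);r=B@r;q=c+r*(-.095-c[1])/r[1];print(q,np.arctan2(q[2]-.07,.07-q[0]),np.hypot(q[2]-.07,.07-q[0]))
for k,p in(("wallL",[.535,.1632,0]),("wallR",[.5908,-.0107,0])):print(k,box(p))
print(box(manip.observe()["eef_pos"]))
E
```

```text
[(np.float64(0.8), np.float64(-33.4)), (np.float64(0.85), np.float64(-31.5)), (np.float64(0.9), np.float64(-29.3)), (np.float64(0.95), np.float64(-26.6)), (np.float64(1.0), np.float64(-23.7)), (np.float64(1.05), np.float64(-20.4)), (np.float64(1.1), np.float64(-16.8)), (np.float64(1.15), np.float64(-12.8)), (np.float64(1.2), np.float64(-8.5)), (np.float64(1.25), np.float64(-4.0)), (np.float64(1.3), np.float64(0.9)), (np.float64(1.35), np.float64(6.1)), (np.float64(1.4), np.float64(11.5)), (np.float64(1.45), np.float64(17.1)), (np.float64(1.5), np.float64(23.0)), (np.float64(1.55), np.float64(29.2)), (np.float64(1.6), np.float64(35.5))]
[ 0.03131552 -0.095       0.21325526] 1.3070483034947165 0.14838651919233886
wallL [-0.06521567  0.08753374  0.        ]
wallR [-0.06567306 -0.09509879  0.        ]
[-0.18351262 -0.00125038  0.29560207]
```

```bash
python3 -m pendant '[[[1,5,0,0,0,0,0],[1,5,0,0,0,0,0],[1,5,0,0,0,0,0],[1,5,0,0,0,0,0],[1,5.2,0,0,0,0,0],[1,0,0,0,0,0,0],[1,0,0,4,0,0,0],[1,0,0,3.8,0,0,0],[1,0,0,0,0,0,0],[1,0,0,0,0,0,0]]]'; python3 - <<'E'
from h import *
from plant import manip
print(box(manip.observe()["eef_pos"]))
import numpy as np
p=None
for t in np.r_[1.3:-.01:-.1]:
    q=np.array([.07-.138*np.cos(t)+.004*np.sin(t)+.011,.07+.138*np.sin(t)+.004*np.cos(t)+.014])
    print(round(t,2),q.round(4),(q-p).round(4)*100 if p is not None else "");p=q
E
```

```text
time_s: 8.62
eef_pos: [0.6851, 0.1194, 0.2127]
tool_rot: [180.0, -0.1, 17.9]
contact_force: [0.4, -0.3, 1.6]
gripper_width: -0.0005
gripper_force: 0.0
[ 0.06414935 -0.00032513  0.21265596]
1.3 [0.0479 0.218 ] 
1.2 [0.0347 0.2141] [-1.32 -0.4 ]
1.1 [0.022  0.2088] [-1.28 -0.53]
1.0 [0.0098 0.2023] [-1.22 -0.65]
0.9 [-0.0016  0.1946] [-1.15 -0.77]
0.8 [-0.0123  0.1858] [-1.06 -0.88]
0.7 [-0.022  0.176] [-0.97 -0.98]
0.6 [-0.0306  0.1652] [-0.87 -1.07]
0.5 [-0.0382  0.1537] [-0.76 -1.16]
0.4 [-0.0445  0.1414] [-0.64 -1.22]
0.3 [-0.0497  0.1286] [-0.51 -1.28]
0.2 [-0.0535  0.1153] [-0.38 -1.33]
0.1 [-0.0559  0.1018] [-0.25 -1.36]
-0.0 [-0.057  0.088] [-0.11 -1.38]
```

```bash
python3 -m pendant '[[[1,0,0,-0.5,0,0,0],[1,-0.8,0,0,0,0,0],[1,-0.8,0,0,0,0,0],[1,-1.3,0,0.4,0,0,0],[1,-1.3,0,0.5,0,0,0],[1,-1.2,0,0.65,0,0,0],[1,0,0,0,0,0,0]]]'; python3 - <<'E'
from h import *
from plant import *
print(box(manip.observe()["eef_pos"]))
a=camera("side")[80:310,180:400];b=camera("scene")[130:360,230:430]
v=np.hstack([a,b]);cv2.imwrite("pics/v3.png",cv2.convertScaleAbs(cv2.resize(v,None,fx=1.9,fy=1.9,interpolation=cv2.INTER_CUBIC),alpha=1.3))
E
```

```text
time_s: 9.5
eef_pos: [0.6312, 0.1024, 0.2]
tool_rot: [-180.0, 0.2, 17.9]
contact_force: [-0.3, 0.6, -0.1]
gripper_width: 0.0
gripper_force: 0.0
[7.63501263e-03 6.01766604e-05 2.00013081e-01]
```

View pics/v3.png

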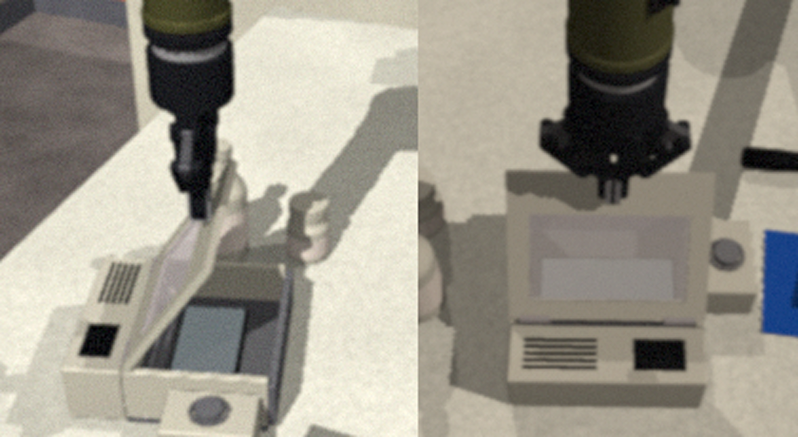

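The lid has followed to about 1.0 rad. The tips (about 613,200 in v3) are on the band, above the window's top edge (row 215). I carry on along the arc, a little nearer the edge.

```bash
python3 -m pendant '[[[1,-1.2,0,0.75,0,0,0],[1,-1.1,0,0.85,0,0,0],[1,-1.0,0,0.95,0,0,0],[1,-0.95,0,1.05,0,0,0],[1,-0.8,0,1.15,0,0,0],[1,-0.7,0,1.2,0,0,0],[1,-0.6,0,1.25,0,0,0],[1,0,0,0,0,0,0]]]'; python3 - <<'E'
from h import *
from plant import *
print(box(manip.observe()["eef_pos"]))
a=camera("side")[80:310,180:400];b=camera("scene")[130:360,230:430]
v=np.hstack([a,b]);cv2.imwrite("pics/v4.png",cv2.convertScaleAbs(cv2.resize(v,None,fx=1.9,fy=1.9,interpolation=cv2.INTER_CUBIC),alpha=1.3))
E
```

```text
time_s: 10.6
eef_pos: [0.5711, 0.0831, 0.1275]
tool_rot: [-180.0, 0.2, 17.9]
contact_force: [-0.2, 0.5, -0.7]
gripper_width: -0.0002
gripper_force: 0.0
[-0.05554264  0.00019983  0.12754244]
```

View pics/v4.png

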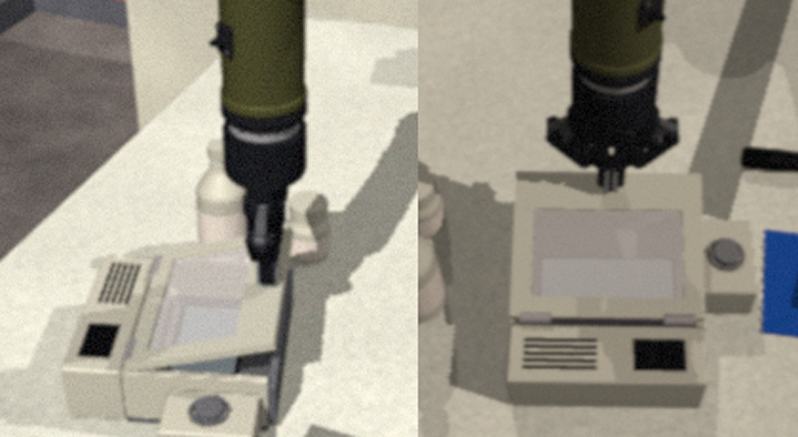

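```bash
python3 -m pendant '[[[1,-0.2,0,1.2,0,0,0],[1,0,0,1.0,0,0,0],[1,0,0,0.8,0,0,0],[1,0,0,0.5,0,0,0],[1,0,0,0,0,0,0]]]'|grep -E "pos|contact";for i in 1;do python3 -m pendant '[[[1,0,0,0.3,0,0,0],[1,0,0,0,0,0,0]]]'|grep -E "pos|contact";done; python3 -m pendant '[[[1,0,0,0.2,0,0,0],[1,0,0,0,0,0,0]]]'|grep -E "pos|contact"
```

```text
eef_pos: [0.5709, 0.0828, 0.0935]
contact_force: [0.1, -0.6, 0.1]
eef_pos: [0.5713, 0.0828, 0.0911]
contact_force: [-0.9, -0.1, -0.6]
eef_pos: [0.5712, 0.0828, 0.0891]
contact_force: [-0.4, 0.7, 0.6]
```

```bash
for i in 1;do python3 -m pendant '[[[1,0,0,0.15,0,0,0],[1,0,0,0,0,0,0]]]'|grep -E "pos|contact";done; python3 -m pendant '[[[1,0,0,0.15,0,0,0],[1,0,0,0,0,0,0]]]'|grep -E "pos|contact";python3 -m pendant '[[[1,0,0,0.15,0,0,0],[1,0,0,0,0,0,0]]]'|grep -E "pos|contact"
```

```text
eef_pos: [0.5712, 0.0828, 0.088]
contact_force: [-1.2, -0.0, 4.0]
eef_pos: [0.5712, 0.0828, 0.0878]
contact_force: [-4.6, 0.3, 14.2]
eef_pos: [0.5712, 0.0828, 0.0877]
contact_force: [-7.0, -0.2, 22.4]
```

```bash
python3 -m pendant '[[[1,0,0,-1,0,0,0],[1,0,0,-4,0,0,0],[1,1.4,-4.2,0,0,0,0],[1,1.4,-4.2,0,0,0,0],[1,1.4,-4.2,0,0,0,0],[1,0,0,0,0,0,0],[1,0,0,0,0,0,0]]]'; python3 - <<'E'
from h import *
from plant import *
print(box(manip.observe()["eef_pos"]))
a=camera("side")[130:330,200:400];b=camera("scene")[160:360,250:450]
v=np.hstack([a,b]);cv2.imwrite("pics/v5.png",cv2.convertScaleAbs(cv2.resize(v,None,fx=2,fy=2,interpolation=cv2.INTER_CUBIC),alpha=1.3))
E
```

```text
time_s: 13.45
eef_pos: [0.5719, 0.2153, 0.1341]
tool_rot: [180.0, 0.1, 17.9]
contact_force: [0.1, -1.0, -0.2]
gripper_width: 0.0
gripper_force: 0.0
[-0.01402685  0.12571456  0.13410981]
```

View pics/v5.png

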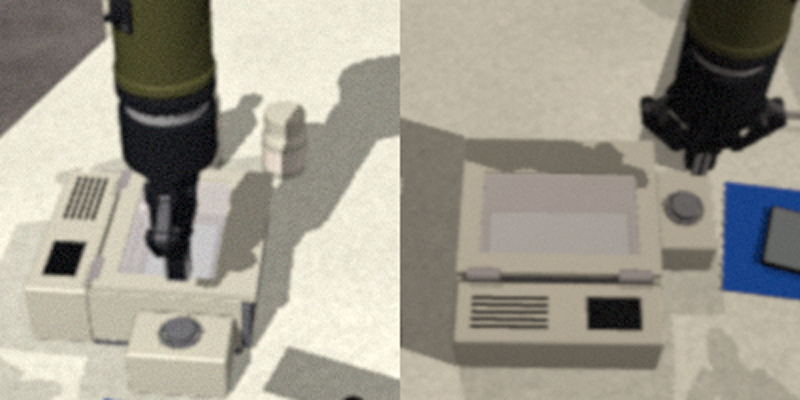

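The lid is shut, the tray is home, and the fingers hang above the button (685,207 in the scene half).

```bash
python3 -m pendant '[[[1,0,0,3,0,0,0],[1,0,0,2,0,0,0],[1,0,0,1,0,0,0],[1,0,0,0.3,0,0,0],[1,0,0,0.3,0,0,0],[1,0,0,0,0,0,0]]]'|grep -E "pos|contact"; python3 -m pendant '[[[1,0,0,0.2,0,0,0],[1,0,0,0,0,0,0]]]'|grep -E "pos|contact"; python3 -m pendant '[[[1,0,0,0.1,0,0,0],[1,0,0,0.1,0,0,0],[1,0,0,0,0,0,0]]]'|grep -E "pos|contact"
```

```text
eef_pos: [0.5727, 0.2153, 0.0693]
contact_force: [-0.0, -1.5, 2.9]
eef_pos: [0.5729, 0.2155, 0.0672]
contact_force: [0.8, -2.8, 4.3]
eef_pos: [0.5729, 0.2155, 0.0659]
contact_force: [-1.1, -3.1, 11.1]
```

```bash
python3 -m pendant '[[[1,0,0,0,0,0,0],[1,0,0,-0.5,0,0,0],[1,0,0,-1.5,0,0,0],[1,0,0,-4,0,0,0],[1,0,0,-5,0,0,0],[1,-2,0,-5,0,0,0],[1,-2,0,-3,0,0,0],[1,0,0,0,0,0,0],[1,0,0,0,0,0,0],[1,0,0,0,0,0,0]]]'; python3 - <<'E'
from h import *
from plant import *
a=camera("side")[130:330,200:400];b=camera("scene")[160:360,250:450]
v=np.hstack([a,b]);cv2.imwrite("pics/v6.png",cv2.convertScaleAbs(cv2.resize(v,None,fx=2,fy=2,interpolation=cv2.INTER_CUBIC),alpha=1.3))
E
```

```text
time_s: 16.18
eef_pos: [0.5339, 0.2033, 0.253]
tool_rot: [-180.0, 0.2, 17.9]
contact_force: [-1.0, 0.2, -1.2]
gripper_width: 0.0
gripper_force: 0.0
```

View pics/v6.png

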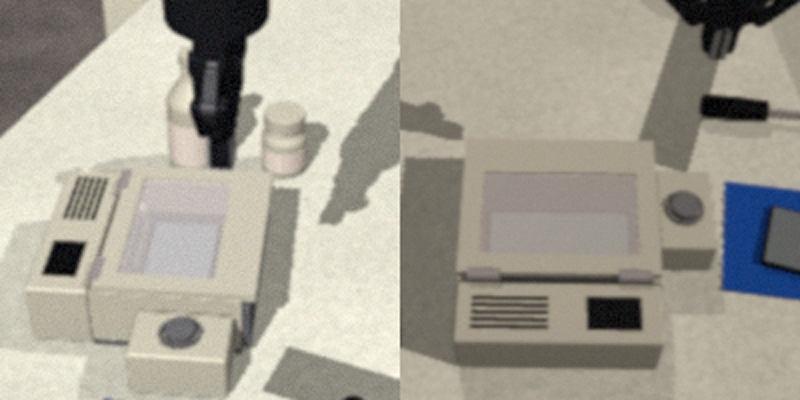

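Lid shut, tray home, button up, and the arm is clear of everything, so I hand the job in.

```bash
python3 -c "
from plant import close_job
print(close_job())"
```

```text
the job is handed in; nothing more can be done
None
```

The job is handed in, but no verdict came back: I pushed the tray home to its stop, shut the lid by its frame and pressed the button fully down; it came back up, and the arm finished clear of everything after about 16 s.

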